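Index the sample carriage into the light gate

ROBOT

A 7-joint arm with a two-finger parallel gripper is mounted at the origin on a cart in front of the work surface, level with it; the furniture and walls round the work are solid. World frame = base frame: x ahead of the robot, y to its left, z up, the work surface at z = 0. Lengths are in m, angles in rad, forces in N, time in s.
With the tool pointing down it reaches from about 0.425 to 0.925 m from the base axis. Payload 6.8 kg.
Tool frame: the origin (TCP) lies at the very end of the fingers, on their centre line; the grasp point (between the pads) lies 19 mm behind it; z points along the fingers, y is the line along which they close (so a half turn about z gives the same grasp; the last joint's range is limited). The gripper opens to 85 mm and grips with 20 to 120 N. Pads are 22 mm wide; open, the fingers measure 114 mm over their backs; the gripper's body (76 mm by 85 mm) begins 54 mm behind the grasp point. The pads swing forward as they close: fully open they stand 13 mm farther back than shut.
Start: joints at [-1.309, 0.477, 0.022, 1.555, -0.011, 1.109, -0.083], TCP at [0.244, 0.629, 0.231] pointing down, gripper open.
Joint ranges: [-2.96, 2.96], [-0.34, 2.1], [-1.41, 1.46], [0.24, 2.44], [-1.37, 4.51], [0.17, 1.92], [-2.96, 2.96]. Speed limits (rad/s): [2.39, 2.39, 3.14, 3.14, 3.14, 3.14, 3.14].

INTERFACE

Orientations are given as a rotation vector (axis times angle).
In Python, from bench import r gives the robot as it stands.
- The arm moves only by the shell command python3 -m jog 'ROWS' [FORCE]. ROWS is JSON, a list of rows, each an object of numbers: "fingers": the finger opening in m, from 0 to 0.0854; "x", "y", "z": the shift along the tool's x, y, z in m; "rx", "ry", "rz": the turn, a rotation vector about the tool's x, y, z in degrees. In form: [{"fingers": .., "x": .., "y": .., "z": .., "rx": .., "ry": .., "rz": ..}, ...]. A call has 1 to 8 rows; each row shifts and turns the commanded pose from where the row before left it, along the tool's axes as they then stand; what a row does not reach is not made up. A row lasts 1/8 s, in which the tool goes at most 62.5 mm and 10.7 degrees, less where a joint would pass 70% of its speed; a pose out of reach is approached as far as the arm can. A call is refused whole if a number of a shift passes 0.0625 or a number of a turn 10.7, either way. A call with a gripper value outside its range is refused whole. The fingers move at their own pace and stop on an object; FORCE is the grip in N (left out, the last holds). Time passes only in rows, so rows that do not move let the fingers close. It gives the time, the measured TCP pose, the force, the opening and the grip force at its end, in the units of the state.
- r.get_obs(): the state, without advancing time (a new reading comes with each control period).
- r.grab_frame(name): name is "scene" or "side" or "wrist"; returns (picture, depth): 384x512x3 uint8, red, green, blue; 384x512 float32, m along the optical axis (not along the pixel's ray), 0 where there is no reading.
- r.get_calibration(name): a dict with "mtx" (3x3 intrinsics, pixels), "extrinsics" (4x4, takes a point from camera to world coordinates). Camera axes: x right, y down, z forward; pixel columns grow to the right and rows downward; lengths in m; the calibration is good to about 2 mm. A picture is of the moment at which its call begins: read the wrist's pose just before it. get_calibration takes no time and is no camera call; for the wrist camera it gives the pose at the moment of the call.
- r.hand_in(): hands the job in; it is judged then, once.
Trained networks look in the newest picture that a camera, given by its name, has taken for a name from the list of things; names that differ only in an ending like _2 or _b are one class to them, and where a whole thing is asked for, a point or a joint stands for the part that bears it (a point fixed in the world has none). Each returns a list of dicts, best first, with "score" (0 to 1); they miss things now and then, are a little off and sometimes report something else, mostly with a low value. They report only what shows in the picture. A call takes as long as a camera call. They do not tell look-alikes from the thing itself.
- r.search_frame(target, camera): "xyz" ([x, y, z] in m, in world coordinates, good to about 4 mm: the middle of the surface that is visible of it).
- r.landmark_of(target, camera): "xyz" ([x, y, z] in m, in world coordinates, good to about 4 mm: a listed point, or the origin of a listed thing).
The state is a dict: "clock": time; "joints": joint angles; "qvel": joint speeds; "tau": joint torques, N m; "tcp_pos": TCP position; "orientation": TCP orientation; "contact_force": force on the tool from outside, world axes, zero at the start; "moment": the same for the moment, N m; "grip_width": finger opening in m; "gripper_force": force on a finger pad.
Only numpy, scipy, OpenCV 4.12 (cv2) and the standard library are available. Lean on these libraries where they do the work, as an engineer would, in place of code of your own. Each camera call takes 0.05 s, during which the arm holds its last target. There are 200 camera calls.

TASK

Bring the sample vial into the light gate of the little measuring bench: pull the carriage's sprung locking plunger up out to its stop, slide the carriage along to the gate, and let the plunger spring fully home in the gate's index hole, so that the carriage is locked there. Stop pushing as soon as you feel it lock, without forcing the pin; keep the vial standing in its seat on the carriage, and do not disturb the vials, timer and spatula lying near the bench.

Things in the scene. Friction and masses are not known exactly. Their poses are not given: they have to be found in the camera images.
- rail: Bench rail fixed on the table, 395 mm long, 92 mm wide at its two end blocks (45 mm high): two steel rods with an index strip between them, on which the carriage runs. Origin: centre of its underside; y axis along the rail towards the gate, z up, x across. The strip has two holes on the plunger's path and is otherwise smooth.
- start_hole (a point): Mouth of the first index hole, 34 mm above the table, in which the carriage is locked at the start. The second hole belongs to the gate and lies 60 to 105 mm further along the rail's +y, at a different place every time; it is hidden under the carriage and not measured, so it must be felt.
- rail_end (a point): Middle of the top of the end block at the gate's end (+y). The gate (not measured) is a pair of black housings, up to 113 mm high, 40 to 84 mm to each side of the rail's centre line, facing one another with short lens tubes; it is clamped to the rail with its beam 90 mm beyond the second index hole. The carriage passes between the housings.
- carriage (a joint): Travel of the carriage along the rail's +y, m: 0 at the start, end stops at -0.020 and 0.130. It slides with 3 N of friction, 4 to 6 N when the plunger's pin drags on the index strip, and cannot move while the pin is in a hole. The pin must never be pressed sideways with more than 30 N: creep along at some 25 mm/s when the pin is down, and stop at about 12 N.
- deck_end (a point): Middle of the upper edge of the carriage's end towards the gate. The carriage is an aluminium deck 80 mm wide and 163 mm long, its top 52 mm above the table; it reaches from 45 mm behind the plunger's axis to 118 mm beyond it, towards the gate.
- end_plate (a point): Middle of the upper edge, outer face (looking along the rail's -y, away from the gate), of the carriage's upturned end plate: 60 mm wide, 8 mm thick, 28 mm high, its upper edge 80 mm above the table. Push here to slide the carriage. It lies 45 mm from the plunger's axis.
- knob_top (a point): Centre of the top of the plunger's knob, on its axis: a black fluted round knob, 28 mm in diameter, 22 mm high, free all round, on a dark steel collar 25 mm across. At the start its top is 98 mm above the table. Axes turn with the knob; x runs along the light bar inlaid in its top, which shows the way of the cross pin below.
- plunger (a joint): How far the sprung plunger is pulled up, m: 0 = fully home (its 8 mm pin 6.5 mm deep in a hole), 0.012 = out at its stop. The spring pulls it down with 8 N at home, 13.5 N at the stop. About 0.0065: the pin stands on the index strip beside a hole; above that it is clear. About 0.009: parked, the knob's cross pin lying on top of the collar.
- knob (a joint): Turn of the knob, rad, counter-clockwise from above, -1.45 to 1.45. At 0 the cross pin is over its slot and the plunger can go home; pulled less than 0.009 the slot keeps it within 0.15 of 0. At the stop it turns freely either way; released when turned 0.8 or more it stays parked. Turned back to within 0.2 of 0 and let go, it springs down and the pin drops into the next hole it passes.
- sample: The sample: closed glass vial with a white cap, 23 mm across and 51 mm high, standing loose in a black ring seat 12 mm deep on the carriage, 90 mm from the plunger's axis towards the gate. Origin: centre of its underside; z up.
- vial_seat (a point): Centre of the floor of the ring seat on the carriage (bore 26 mm).
- vial_black: Bystander: vial with a black cap, 23 mm across, 51 mm high; origin under its centre.
- vial_red: Bystander: vial with a red cap, 23 mm across, 51 mm high; origin under its centre.
- timer: Bystander: bench timer, 62 x 64 x 19 mm; origin under its centre.
- spatula: Bystander: lab spatula, 182 mm long along its y, 9 mm high; origin under its centre.
There are look-alikes about, which are no part of the job. Leave any green or purple look-alike of the sample alone.

How it is judged:
On the way:
1. the plunger is pulled up out to its stop (at least 11 mm), with the carriage still at its first place (value of joint plunger above 0.011 m and value of joint carriage below 0.02 m), for 0.1 s.
At the end, for the whole second after the job is handed in: The carriage is locked in the gate's hole: moved along by more than 50 mm with the plunger home (pulled out by less than 1.5 mm); the vial stands upright in its seat on the carriage (within 5 mm, leaning less than 0.15 rad); all at rest (value of joint carriage above 0.05 m and value of joint plunger below 0.0015 m and angle between sample's own z axis and vertical below 0.15 rad and distance between sample and vial_seat below 0.005 m and not (velocity of joint carriage above 0.01 m/s) and linear speed of sample below 0.02 m/s); the robot touches nothing.
It fails at once if the sample vial is tipped or lifted out of its seat (angle between sample's own z axis and vertical above 0.35 rad or distance between sample and vial_seat above 0.012 m).
It fails at once if the carriage is forced against its locking pin with more than 30 N (contact force between index_pin and anything else above 30 N).
It fails at once if a bystander (vials, timer, spatula) is moved by more than 20 mm (distance of any of vial_black, vial_red, timer, spatula from where it was at the start of the episode above 0.02 m).
It also fails if it takes over 72 s, if anything falls off the work surface, if the arm or the gripper's body presses on something with over 40 N, if the wrist force passes 120 N, or if a joint passes its speed limit or range.

## Working session

There is one attempt and no reset: what is moved stays moved. The work goes in short steps, Python scripts to look and compute and a shell command to move; the robot and the scene stay as the last step left them, time stands still between calls to the robot, and variables do not carry over. Pictures are saved under pics/ and viewed, at most 10 in all, crops included, and the job is handed in when it is done.

```bash
mkdir -p pics; ls; cat > h.py <<'E'
from bench import r
import numpy as np, cv2
from scipy.spatial.transform import Rotation as R
def save(cam,fn,crop=None,scale=1):
    p,d=r.grab_frame(cam); q=p[:,:,::-1]
    if crop: q=q[crop[1]:crop[3],crop[0]:crop[2]]
    cv2.imwrite('pics/'+fn,cv2.resize(q,None,fx=scale,fy=scale)); return p,d
def pix(cam,P):
    c=r.get_calibration(cam); T=np.linalg.inv(c['extrinsics']); q=c['mtx']@(T[:3,:3]@np.array(P)+T[:3,3]); return (q[:2]/q[2]).round(0)
def find(cam,names,f=r.landmark_of):
    for n in names:
        for e in f(n,cam)[:3]: print(cam,n,round(e['score'],2),np.round(e['xyz'],4),pix(cam,e['xyz']))
def st():
    o=r.get_obs(); print(o['clock'],np.round(o['tcp_pos'],4),np.round(o['orientation'],3),np.round(o['contact_force'],1),o['grip_width'],np.round(o['joints'],3))
    return o
E
python3 - <<'E'
from h import *
o=st();print(R.from_rotvec(o['orientation']).as_matrix().round(3))
a,_=r.grab_frame('scene');b,_=r.grab_frame('side')
cv2.imwrite('pics/a.png',cv2.resize(np.hstack([a,b])[:,:,::-1],(800,300)))
cv2.imwrite('pics/scene.png',cv2.resize(a[:,:,::-1],(800,600)))
for c in ('scene','side'): find(c,['knob_top','end_plate','deck_end','start_hole','rail_end','rail','sample','vial_seat'])
E
```

```text
pics
0.0 [0.2437 0.6288 0.2303] [-5.770e-01 -3.088e+00  3.000e-03] [-0.5  0.6  0.3] 0.08519367346551793 [-1.309  0.478  0.022  1.556 -0.011  1.109 -0.083]
[[-0.932  0.361 -0.001]
 [ 0.361  0.932 -0.002]
 [-0.    -0.002 -1.   ]]
scene knob_top 0.81 [ 0.5695 -0.0987  0.0977] [316. 224.]
scene end_plate 0.7 [ 0.5772 -0.1435  0.0782] [336. 246.]
scene deck_end 0.79 [0.5492 0.0216 0.0525] [266. 216.]
scene deck_end 0.65 [ 4.720e-01 -1.873e-01 -4.000e-04] [299. 323.]
scene start_hole 0.93 [ 0.568  -0.0969  0.0323] [312. 254.]
scene rail_end 0.72 [ 0.5561 -0.0097  0.0536] [278. 223.]
scene rail_end 0.56 [0.5196 0.1699 0.0447] [216. 191.]
scene rail 0.9 [ 0.5578 -0.0111 -0.    ] [279. 245.]
scene rail 0.7 [0.5202 0.1678 0.045 ] [217. 191.]
scene sample 0.78 [ 0.677   0.0447 -0.001 ] [309. 214.]
scene sample 0.75 [ 0.5519 -0.0111  0.048 ] [277. 226.]
scene sample 0.69 [ 0.6621 -0.0204 -0.0011] [323. 231.]
scene vial_seat 0.73 [ 0.5565 -0.0135  0.0518] [280. 224.]
side knob_top 0.6 [ 0.5704 -0.0961  0.1026] [284. 215.]
side knob_top 0.27 [ 0.573  -0.0991  0.0392] [284. 236.]
side end_plate 0.68 [ 0.5796 -0.1409  0.0816] [297. 234.]
side end_plate 0.18 [ 0.5533 -0.0136 -0.0012] [260. 226.]
side deck_end 0.85 [0.5519 0.0163 0.0558] [254. 201.]
side deck_end 0.69 [ 0.5697 -0.0994  0.0996] [284. 217.]
side deck_end 0.63 [ 0.6992 -0.1106 -0.    ] [331. 234.]
side start_hole 0.7 [ 0.5742 -0.0945  0.0394] [283. 234.]
side rail_end 0.79 [0.5154 0.1694 0.0435] [218. 173.]
side rail 0.96 [ 0.5556 -0.0124 -0.0018] [260. 225.]
side sample 0.69 [ 0.6757  0.0433 -0.0025] [292. 199.]
side sample 0.61 [ 0.5535 -0.0136  0.0527] [260. 210.]
side sample 0.57 [ 0.6666 -0.022  -0.0016] [301. 215.]
side vial_seat 0.83 [ 0.5499 -0.0107  0.0533] [258. 209.]
```

View pics/scene.png

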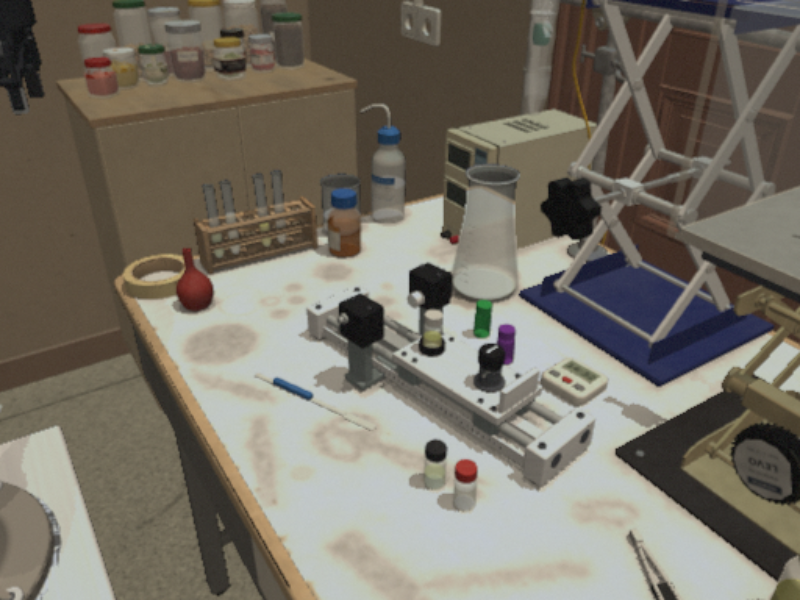

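View pics/a.png

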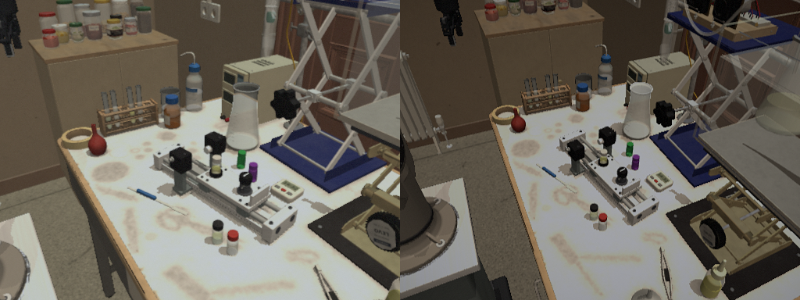

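The carriage stands between the rods, with the black plunger knob at scene (490,355) in the 800x600 view and the sample with a white cap at (432,325).

Possible mix-ups for the knob are the lab-jack knob at (570,208) and the gate housings at (361,320) and (430,285). For the sample they are the green vial at (483,318), the purple vial at (506,343), and the black and red vials at (435,462) and (465,482). By the description I choose the knob on the collar on the carriage deck, next to the end plate at (520,390). I'll check it in a close crop and check that the air space is free.

```bash
python3 - <<'E'
from h import *
p,d=save('scene','crop.png',(230,170,390,310),4)
c=r.get_calibration('scene');v,u=np.nonzero(d>0);z=d[v,u]
X=(np.linalg.inv(c['mtx'])@np.c_[u,v,np.ones(len(u))].T*z).T@c['extrinsics'][:3,:3].T+c['extrinsics'][:3,3]
m=(X[:,2]>.12)&(X[:,2]<.9)&(X[:,0]<1.1)&(X[:,0]>.1)&(abs(X[:,1])<.8)
H,xe,ye=np.histogram2d(X[m,0],X[m,1],bins=[np.arange(.1,1.15,.1),np.arange(-.8,.81,.1)]);print(H.astype(int))
# planned pose
k=np.array([.570,-.0975]); u=np.array([.5175,.1695])-k; a=np.arctan2(u[1],u[0]);print('rail ang',np.degrees(a))
E
```

```text
[[    0     0     0     0     0     0     0     0     0     0     0     0
      0     0     0     0]
 [    0     0     0     0     0     0     0     0     0     0     0     0
      0   952   638     0]
 [    0     0     0     0     0     0     0     0     0     0     0     0
      0     0     0     0]
 [    0     0     0     0     0     0     0     0     0     0     0     0
    135     0     0     0]
 [    0     0     0     0     0     0     0     0     0     0     0     0
    130     0     0     0]
 [    0     0     0     0   722    97     0     0     0     0     0     0
      0     0     0     0]
 [    0     0     0     0   901 10323  2078  1391     1  1188   135    39
    392     0     0     0]
 [    0     0     0     0     0     1   339   696  1471  1146  1408   119
      0     0     0     0]
 [    0     0     0     0     0     0     0   161  1301   962  1324    45
      0     0     0     0]
 [    0     0     0     0     0     0     0     0  1181  2351  1250  1204
     89     0     0    49]]
rail ang 101.12410897578224
```

View pics/crop.png

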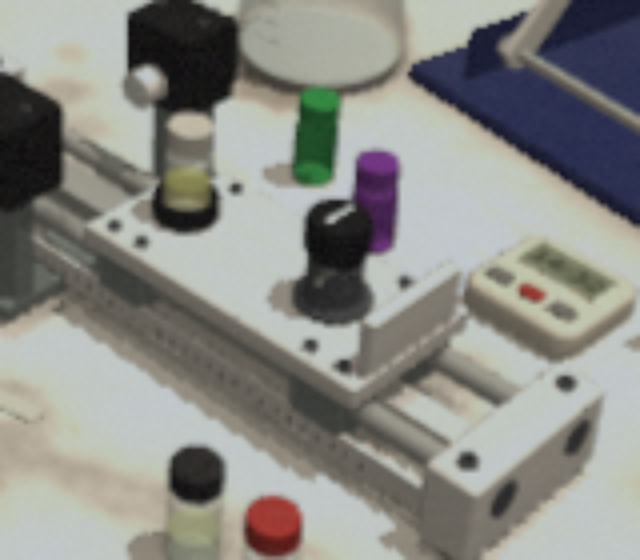

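The crop confirms the knob at crop pixel (337,230): fluted, with a light bar, on a collar beside the end plate. The sample, white-capped, stands in its ring at (187,170). After turning the tool by about 57.7°, tool x runs along the rail.

```bash
python3 - <<'E'
from h import *
p,d=r.grab_frame('scene')
c=r.get_calibration('scene');v,u=np.nonzero(d>0);z=d[v,u]
X=(np.linalg.inv(c['mtx'])@np.c_[u,v,np.ones(len(u))].T*z).T@c['extrinsics'][:3,:3].T+c['extrinsics'][:3,3]
q=np.linalg.norm(X[:,:2]-[.585,-.15],axis=1)
m=(X[:,2]>.12)&(X[:,2]<.7)&(X[:,1]<-.1)
i=np.nonzero(m)[0];i=i[np.argsort(q[i])][:400:50];print(np.c_[X[i],q[i]].round(3))
E
python3 -m jog '[{"rz":10.5},{"rz":10.5},{"rz":10.5},{"rz":10.5},{"rz":10.5},{"rz":5.2}]'
python3 -m jog '[{"x":-0.048,"y":0.011},{"x":-0.048,"y":0.011},{"x":-0.048,"y":0.011},{"x":-0.048,"y":0.011},{"x":-0.048,"y":0.011},{"x":-0.048,"y":0.011},{"x":-0.048,"y":0.011},{"x":-0.048,"y":0.011}]'
```

```text
[[ 0.707 -0.185  0.377  0.127]
 [ 0.708 -0.184  0.289  0.128]
 [ 0.708 -0.185  0.411  0.128]
 [ 0.708 -0.186  0.432  0.128]
 [ 0.709 -0.184  0.446  0.129]
 [ 0.709 -0.186  0.367  0.129]
 [ 0.708 -0.189  0.254  0.129]
 [ 0.71  -0.184  0.311  0.129]]validation failed for argument at $[0]...
validation failed for argument at $[0]...
```

```bash
python3 -m jog '[{"fingers":0.0854,"x":0,"y":0,"z":0,"rx":0,"ry":0,"rz":10.5},{"fingers":0.0854,"x":0,"y":0,"z":0,"rx":0,"ry":0,"rz":10.5},{"fingers":0.0854,"x":0,"y":0,"z":0,"rx":0,"ry":0,"rz":10.5},{"fingers":0.0854,"x":0,"y":0,"z":0,"rx":0,"ry":0,"rz":10.5},{"fingers":0.0854,"x":0,"y":0,"z":0,"rx":0,"ry":0,"rz":10.5},{"fingers":0.0854,"x":0,"y":0,"z":0,"rx":0,"ry":0,"rz":5.2}]'
python3 -m jog '[{"fingers":0.0854,"x":-0.048,"y":0.011,"z":0,"rx":0,"ry":0,"rz":0},{"fingers":0.0854,"x":-0.048,"y":0.011,"z":0,"rx":0,"ry":0,"rz":0},{"fingers":0.0854,"x":-0.048,"y":0.011,"z":0,"rx":0,"ry":0,"rz":0},{"fingers":0.0854,"x":-0.048,"y":0.011,"z":0,"rx":0,"ry":0,"rz":0},{"fingers":0.0854,"x":-0.048,"y":0.011,"z":0,"rx":0,"ry":0,"rz":0},{"fingers":0.0854,"x":-0.048,"y":0.011,"z":0,"rx":0,"ry":0,"rz":0},{"fingers":0.0854,"x":-0.048,"y":0.011,"z":0,"rx":0,"ry":0,"rz":0},{"fingers":0.0854,"x":-0.048,"y":0.011,"z":0,"rx":0,"ry":0,"rz":0}]'
python3 -c "from h import *;st()"
```

```text
clock: 1.75
tcp_pos: [0.2438, 0.6295, 0.2313]
orientation: [2.001, 2.422, 0.0]
contact_force: [-0.6, 0.2, -0.5]
grip_width: 0.0853
gripper_force: 0.0
clock: 2.75
tcp_pos: [0.4049, 0.2681, 0.2316]
orientation: [-1.996, -2.426, -0.001]
contact_force: [0.3, 0.1, 0.6]
grip_width: 0.0856
gripper_force: 0.0
2.75 [0.4049 0.2681 0.2316] [-1.996e+00 -2.426e+00 -1.000e-03] [0.3 0.1 0.6] 0.08563232974351193 [-1.062  0.162  0.393  2.017 -0.075  0.974 -0.438]
```

```bash
python3 -m jog '[{"fingers":0.0854,"x":-0.0488,"y":0.0114,"z":0,"rx":0,"ry":0,"rz":0},{"fingers":0.0854,"x":-0.0488,"y":0.0114,"z":0,"rx":0,"ry":0,"rz":0},{"fingers":0.0854,"x":-0.0488,"y":0.0114,"z":0,"rx":0,"ry":0,"rz":0},{"fingers":0.0854,"x":-0.0488,"y":0.0114,"z":0,"rx":0,"ry":0,"rz":0},{"fingers":0.0854,"x":-0.0488,"y":0.0114,"z":0,"rx":0,"ry":0,"rz":0},{"fingers":0.0854,"x":-0.0488,"y":0.0114,"z":0,"rx":0,"ry":0,"rz":0},{"fingers":0.0854,"x":-0.0488,"y":0.0114,"z":0,"rx":0,"ry":0,"rz":0},{"fingers":0.0854,"x":-0.0488,"y":0.0114,"z":0,"rx":0,"ry":0,"rz":0}]'
python3 - <<'E'
from h import *
st();save('wrist','w1.png')
find('wrist',['knob_top','end_plate','deck_end','sample','rail_end'])
E
```

```text
clock: 3.75
tcp_pos: [0.5698, -0.0972, 0.2315]
orientation: [1.995, 2.426, 0.001]
contact_force: [0.1, 0.4, 0.2]
grip_width: 0.0852
gripper_force: 0.0
3.75 [ 0.5698 -0.0972  0.2315] [1.995e+00 2.426e+00 1.000e-03] [0.1 0.4 0.2] 0.085249324197576 [-0.417  0.358  0.614  1.825 -0.238  1.032  0.484]
wrist knob_top 0.68 [ 0.5719 -0.0934  0.0993] [257. 177.]
wrist knob_top 0.32 [ 0.5549 -0.0091  0.0512] [256.  93.]
wrist knob_top 0.25 [0.4119 0.0366 0.0015] [148.  33.]
wrist end_plate 0.83 [ 0.5795 -0.1404  0.0777] [256. 214.]
wrist sample 0.93 [ 0.5517 -0.0097  0.0517] [254. 100.]
wrist sample 0.65 [ 0.675   0.0468 -0.0056] [355.  76.]
wrist sample 0.64 [ 6.643e-01 -2.000e-02 -1.000e-04] [334. 126.]
```

View pics/w1.png

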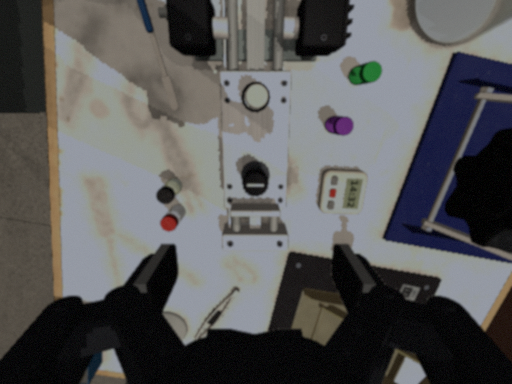

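The wrist view shows the rail running vertically in the picture. The knob is centred at (256,178) with its bar across, the end plate is at (256,212), and the vial cap is at (255,96). The descent is free.

```bash
python3 -m jog '[{"fingers":0.0854,"x":0.0005,"y":0.001,"z":0.04,"rx":0,"ry":0,"rz":0},{"fingers":0.0854,"x":0,"y":0,"z":0.04,"rx":0,"ry":0,"rz":0},{"fingers":0.0854,"x":0,"y":0,"z":0.04,"rx":0,"ry":0,"rz":0},{"fingers":0.07,"x":0,"y":0,"z":0.025,"rx":0,"ry":0,"rz":0},{"fingers":0.06,"x":0,"y":0,"z":0.0175,"rx":0,"ry":0,"rz":0},{"fingers":0.05,"x":0,"y":0,"z":0,"rx":0,"ry":0,"rz":0}]'
python3 -m jog '[{"fingers":0.035,"x":0,"y":0,"z":0,"rx":0,"ry":0,"rz":0},{"fingers":0.02,"x":0,"y":0,"z":0,"rx":0,"ry":0,"rz":0},{"fingers":0.02,"x":0,"y":0,"z":0,"rx":0,"ry":0,"rz":0},{"fingers":0.02,"x":0,"y":0,"z":0,"rx":0,"ry":0,"rz":0}]' 40
python3 -c "from h import *;st()"
```

```text
clock: 4.8
tcp_pos: [0.5693, -0.0942, 0.068]
orientation: [-1.993, -2.426, 0.001]
contact_force: [-0.5, -1.0, 0.3]
grip_width: 0.0501
gripper_force: 0.0
clock: 5.3
tcp_pos: [0.5705, -0.0954, 0.0702]
orientation: [1.996, 2.425, 0.002]
contact_force: [-2.5, 0.4, 6.6]
grip_width: 0.0266
gripper_force: 39.2
5.3 [ 0.5705 -0.0954  0.0702] [1.996e+00 2.425e+00 2.000e-03] [-2.5  0.4  6.6] 0.026554138908180095 [-0.316  0.57   0.496  1.945 -0.4    0.723  0.612]
```

```bash
python3 -m jog '[{"fingers":0.02,"x":0,"y":0,"z":0,"rx":0,"ry":0,"rz":0},{"fingers":0.02,"x":0,"y":0,"z":-0.003,"rx":0,"ry":0,"rz":0},{"fingers":0.02,"x":0,"y":0,"z":-0.003,"rx":0,"ry":0,"rz":0},{"fingers":0.02,"x":0,"y":0,"z":-0.003,"rx":0,"ry":0,"rz":0}]' 60
python3 -m jog '[{"fingers":0.02,"x":0,"y":0,"z":-0.002,"rx":0,"ry":0,"rz":0},{"fingers":0.02,"x":0,"y":0,"z":-0.001,"rx":0,"ry":0,"rz":0},{"fingers":0.02,"x":0,"y":0,"z":0,"rx":0,"ry":0,"rz":0}]'
```

```text
clock: 5.8
tcp_pos: [0.5702, -0.0952, 0.0776]
orientation: [1.995, 2.426, -0.0]
contact_force: [3.5, -0.0, -13.0]
grip_width: 0.0257
gripper_force: 59.6
clock: 6.18
tcp_pos: [0.5701, -0.0952, 0.0807]
orientation: [1.995, 2.426, 0.0]
contact_force: [5.2, -0.8, -13.7]
grip_width: 0.0258
gripper_force: 59.7
```

```bash
python3 -m jog '[{"fingers":0.02,"x":0,"y":0,"z":-0.001,"rx":0,"ry":0,"rz":0},{"fingers":0.02,"x":0,"y":0,"z":0,"rx":0,"ry":0,"rz":0}]'; python3 -m jog '[{"fingers":0.02,"x":0,"y":0,"z":-0.001,"rx":0,"ry":0,"rz":0},{"fingers":0.02,"x":0,"y":0,"z":0,"rx":0,"ry":0,"rz":0}]';  python3 -m jog '[{"fingers":0.02,"x":0,"y":0,"z":-0.001,"rx":0,"ry":0,"rz":0},{"fingers":0.02,"x":0,"y":0,"z":0,"rx":0,"ry":0,"rz":0}]'
```

```text
clock: 6.42
tcp_pos: [0.5701, -0.0952, 0.0817]
orientation: [1.996, 2.426, 0.0]
contact_force: [5.0, -0.8, -13.3]
grip_width: 0.026
gripper_force: 59.8
clock: 6.68
tcp_pos: [0.5701, -0.0952, 0.0826]
orientation: [1.996, 2.426, 0.0]
contact_force: [5.0, -1.0, -15.2]
grip_width: 0.0258
gripper_force: 60.3
clock: 6.92
tcp_pos: [0.5699, -0.0949, 0.0827]
orientation: [1.995, 2.426, -0.001]
contact_force: [8.1, -1.2, -22.3]
grip_width: 0.0256
gripper_force: 61.1
```

The plunger is at its stop (the force jumped to 22 N at z=0.0827). I ease off slightly and drag, checking after the first few millimetres.

```bash
python3 -m jog '[{"fingers":0.02,"x":0,"y":0.001,"z":0.001,"rx":0,"ry":0,"rz":0},{"fingers":0.02,"x":0.002,"y":0,"z":0,"rx":0,"ry":0,"rz":0},{"fingers":0.02,"x":0.003,"y":0,"z":0,"rx":0,"ry":0,"rz":0}]'
```

```text
clock: 7.3
tcp_pos: [0.5693, -0.0906, 0.0826]
orientation: [-1.997, -2.425, 0.001]
contact_force: [3.3, -2.2, -16.3]
grip_width: 0.0257
gripper_force: 61.7
```

It slides freely. I'll drag on to about 45 mm in all.

```bash
python3 -m jog '[{"fingers":0.02,"x":0.004,"y":0,"z":0,"rx":0,"ry":0,"rz":0},{"fingers":0.02,"x":0.005,"y":0,"z":0,"rx":0,"ry":0,"rz":0},{"fingers":0.02,"x":0.006,"y":0,"z":0,"rx":0,"ry":0,"rz":0},{"fingers":0.02,"x":0.006,"y":0,"z":0,"rx":0,"ry":0,"rz":0}]'; python3 -m jog '[{"fingers":0.02,"x":0.006,"y":0,"z":0,"rx":0,"ry":0,"rz":0},{"fingers":0.02,"x":0.006,"y":0,"z":0,"rx":0,"ry":0,"rz":0},{"fingers":0.02,"x":0.004,"y":0,"z":0,"rx":0,"ry":0,"rz":0},{"fingers":0.02,"x":0.003,"y":0,"z":0,"rx":0,"ry":0,"rz":0},{"fingers":0.02,"x":0,"y":0,"z":0,"rx":0,"ry":0,"rz":0}]'
```

```text
clock: 7.8
tcp_pos: [0.5653, -0.0691, 0.0826]
orientation: [-1.995, -2.426, 0.001]
contact_force: [2.6, -2.9, -15.9]
grip_width: 0.026
gripper_force: 61.7
clock: 8.43
tcp_pos: [0.5617, -0.0503, 0.0826]
orientation: [-1.995, -2.425, 0.0]
contact_force: [-0.3, -1.4, -15.2]
grip_width: 0.0257
gripper_force: 61.7
```

```bash
python3 -m jog '[{"fingers":0.02,"x":0,"y":0,"z":0.002,"rx":0,"ry":0,"rz":0},{"fingers":0.02,"x":0,"y":0,"z":0.002,"rx":0,"ry":0,"rz":0},{"fingers":0.02,"x":0,"y":0,"z":0.0012,"rx":0,"ry":0,"rz":0},{"fingers":0.02,"x":0,"y":0,"z":0.001,"rx":0,"ry":0,"rz":0},{"fingers":0.02,"x":0,"y":0,"z":0,"rx":0,"ry":0,"rz":0}]'
```

```text
clock: 9.05
tcp_pos: [0.5619, -0.0506, 0.0769]
orientation: [-1.995, -2.425, -0.0]
contact_force: [-4.8, 1.9, -7.2]
grip_width: 0.0259
gripper_force: 62.6
```

```bash
python3 -m jog '[{"fingers":0.05,"x":0,"y":0,"z":0,"rx":0,"ry":0,"rz":0},{"fingers":0.05,"x":0,"y":0,"z":0,"rx":0,"ry":0,"rz":0},{"fingers":0.05,"x":0,"y":0,"z":-0.02,"rx":0,"ry":0,"rz":0},{"fingers":0.05,"x":0,"y":0,"z":-0.04,"rx":0,"ry":0,"rz":0},{"fingers":0.02,"x":-0.03,"y":0,"z":0,"rx":0,"ry":0,"rz":0},{"fingers":0,"x":-0.041,"y":0,"z":0,"rx":0,"ry":0,"rz":0},{"fingers":0,"x":0,"y":0,"z":0,"rx":0,"ry":0,"rz":0},{"fingers":0,"x":0,"y":0,"z":0,"rx":0,"ry":0,"rz":0}]' 40
python3 - <<'E'
from h import *
st()
a,_=save('scene','s2.png',(230,150,390,310),3.7)
find('scene',['knob_top','end_plate','sample','vial_seat']);r.grab_frame('side');find('side',['end_plate'])
E
```

```text
clock: 10.05
tcp_pos: [0.5768, -0.1206, 0.1372]
orientation: [1.996, 2.425, 0.002]
contact_force: [-0.4, 0.8, -1.5]
grip_width: 0.0002
gripper_force: 0.0
10.05 [ 0.5768 -0.1206  0.1372] [1.996e+00 2.425e+00 2.000e-03] [-0.4  0.8 -1.5] 0.00021995793165466765 [-0.323  0.494  0.563  1.882 -0.341  0.86   0.605]
scene knob_top 0.68 [ 0.5604 -0.0547  0.1037] [296. 211.]
scene end_plate 0.91 [ 0.571  -0.0928  0.0771] [313. 232.]
scene end_plate 0.4 [0.5423 0.0348 0.0486] [259. 216.]
scene sample 0.75 [0.5431 0.0378 0.0483] [259. 215.]
scene sample 0.6 [ 0.6775  0.0443 -0.0011] [309. 214.]
scene sample 0.46 [ 0.6635 -0.02    0.002 ] [323. 230.]
scene vial_seat 0.71 [ 0.568  -0.0961  0.0789] [313. 233.]
scene vial_seat 0.62 [0.5473 0.034  0.0502] [262. 215.]
side end_plate 0.83 [ 0.5675 -0.0951  0.0769] [282. 224.]
```

View pics/s2.png

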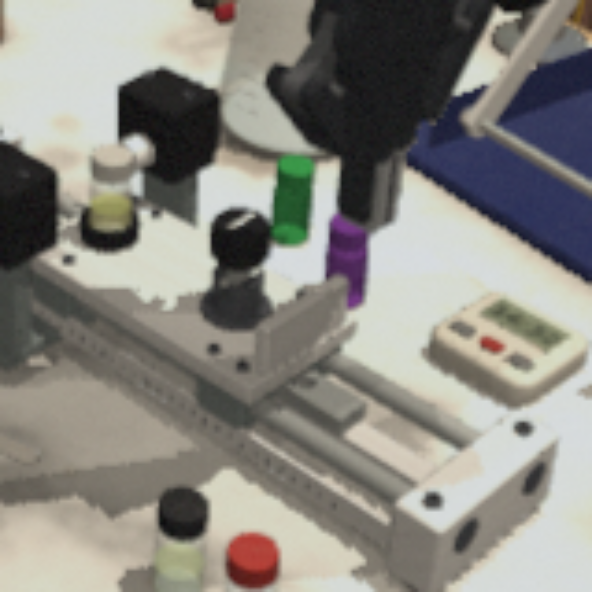

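The carriage is at about 45 mm with the vial upright in its ring (108,190). The knob stands on the strip (242,240), and the closed fingers are above and behind the end plate (300,325). I lower them behind the plate and approach.

```bash
cat > g.py <<'E'
from h import *
import sys
o=r.get_obs(); u=np.array([-.193,.981,0]); p=-u@o['contact_force']; s=u@(o['tcp_pos']-np.array([.5768,-.1206,0]))*1e3
print('push %.1f N  s %.1f mm t %.2f'%(p,s,o['clock'])); sys.exit(p>float(sys.argv[1]))
E
python3 -m jog '[{"fingers":0,"x":0,"y":0,"z":0.04,"rx":0,"ry":0,"rz":0},{"fingers":0,"x":0,"y":0,"z":0.027,"rx":0,"ry":0,"rz":0},{"fingers":0,"x":0,"y":0,"z":0.01,"rx":0,"ry":0,"rz":0},{"fingers":0,"x":0,"y":0,"z":0,"rx":0,"ry":0,"rz":0}]'; python3 g.py 3 &&
python3 -m jog '[{"fingers":0,"x":0.003,"y":0,"z":0,"rx":0,"ry":0,"rz":0},{"fingers":0,"x":0.003,"y":0,"z":0,"rx":0,"ry":0,"rz":0},{"fingers":0,"x":0.003,"y":0,"z":0,"rx":0,"ry":0,"rz":0}]' >/dev/null; python3 g.py 3 &&
python3 -m jog '[{"fingers":0,"x":0.003,"y":0,"z":0,"rx":0,"ry":0,"rz":0}]' >/dev/null; python3 g.py 3 &&
python3 -m jog '[{"fingers":0,"x":0.003,"y":0,"z":0,"rx":0,"ry":0,"rz":0}]' >/dev/null; python3 g.py 3 &&
python3 -m jog '[{"fingers":0,"x":0.003,"y":0,"z":0,"rx":0,"ry":0,"rz":0}]' >/dev/null; python3 g.py 3
```

```text
clock: 10.9
tcp_pos: [0.5758, -0.1206, 0.0595]
orientation: [-1.996, -2.426, 0.001]
contact_force: [-0.1, 0.2, -0.1]
grip_width: -0.0002
gripper_force: 0.0
push -0.2 N  s 0.2 mm t 10.90
push -0.2 N  s 0.2 mm t 10.90
push -0.2 N  s 0.2 mm t 10.90
push -0.2 N  s 0.2 mm t 10.90
push -0.2 N  s 0.2 mm t 10.90False
False
False
False
False
```

```bash
sed -i 's/sys.exit(p>float(sys.argv\[1\]))/sys.exit(int(p>float(sys.argv[1])))/' g.py
python3 -m jog '[{"fingers":0,"x":0.003,"y":0,"z":0,"rx":0,"ry":0,"rz":0},{"fingers":0,"x":0.003,"y":0,"z":0,"rx":0,"ry":0,"rz":0},{"fingers":0,"x":0.003,"y":0,"z":0,"rx":0,"ry":0,"rz":0}]' >/dev/null; python3 g.py 3 &&
python3 -m jog '[{"fingers":0,"x":0.003,"y":0,"z":0,"rx":0,"ry":0,"rz":0}]' >/dev/null && python3 g.py 3 &&
python3 -m jog '[{"fingers":0,"x":0.003,"y":0,"z":0,"rx":0,"ry":0,"rz":0}]' >/dev/null && python3 g.py 3 &&
python3 -m jog '[{"fingers":0,"x":0.003,"y":0,"z":0,"rx":0,"ry":0,"rz":0}]' >/dev/null && python3 g.py 3
```

```text
push 0.5 N  s 9.5 mm t 11.28
push -0.5 N  s 12.5 mm t 11.40
push 4.3 N  s 14.6 mm t 11.53
```

Contact, with 4.3 N of push. Lifting at the stop showed a stiffness of about 7 N/mm, so I creep in 1.5 mm rows, each checked.

```bash

python3 -m jog '[{"fingers":0,"x":0.0015,"y":0,"z":0,"rx":0,"ry":0,"rz":0}]' >/dev/null && python3 g.py 9 &&
python3 -m jog '[{"fingers":0,"x":0.0015,"y":0,"z":0,"rx":0,"ry":0,"rz":0}]' >/dev/null && python3 g.py 9 &&
python3 -m jog '[{"fingers":0,"x":0.0015,"y":0,"z":0,"rx":0,"ry":0,"rz":0}]' >/dev/null && python3 g.py 9 &&
python3 -m jog '[{"fingers":0,"x":0.0015,"y":0,"z":0,"rx":0,"ry":0,"rz":0}]' >/dev/null && python3 g.py 9 &&
python3 -m jog '[{"fingers":0,"x":0.0015,"y":0,"z":0,"rx":0,"ry":0,"rz":0}]' >/dev/null && python3 g.py 9 &&
python3 -m jog '[{"fingers":0,"x":0.0015,"y":0,"z":0,"rx":0,"ry":0,"rz":0}]' >/dev/null && python3 g.py 9
```

```text
push 4.1 N  s 15.4 mm t 11.65
push 4.4 N  s 17.2 mm t 11.78
push 4.9 N  s 19.1 mm t 11.90
push 4.8 N  s 20.9 mm t 12.03
push 3.7 N  s 22.6 mm t 12.15
push 4.4 N  s 24.2 mm t 12.28
```

```bash

python3 -m jog '[{"fingers":0,"x":0.002,"y":0,"z":0,"rx":0,"ry":0,"rz":0}]' >/dev/null && python3 g.py 8 &&
python3 -m jog '[{"fingers":0,"x":0.002,"y":0,"z":0,"rx":0,"ry":0,"rz":0}]' >/dev/null && python3 g.py 8 &&
python3 -m jog '[{"fingers":0,"x":0.002,"y":0,"z":0,"rx":0,"ry":0,"rz":0}]' >/dev/null && python3 g.py 8 &&
python3 -m jog '[{"fingers":0,"x":0.002,"y":0,"z":0,"rx":0,"ry":0,"rz":0}]' >/dev/null && python3 g.py 8 &&
python3 -m jog '[{"fingers":0,"x":0.002,"y":0,"z":0,"rx":0,"ry":0,"rz":0}]' >/dev/null && python3 g.py 8 &&
python3 -m jog '[{"fingers":0,"x":0.002,"y":0,"z":0,"rx":0,"ry":0,"rz":0}]' >/dev/null && python3 g.py 8 &&
python3 -m jog '[{"fingers":0,"x":0.002,"y":0,"z":0,"rx":0,"ry":0,"rz":0}]' >/dev/null && python3 g.py 8 &&
python3 -m jog '[{"fingers":0,"x":0.002,"y":0,"z":0,"rx":0,"ry":0,"rz":0}]' >/dev/null && python3 g.py 8 &&
python3 -m jog '[{"fingers":0,"x":0.002,"y":0,"z":0,"rx":0,"ry":0,"rz":0}]' >/dev/null && python3 g.py 8 &&
python3 -m jog '[{"fingers":0,"x":0.002,"y":0,"z":0,"rx":0,"ry":0,"rz":0}]' >/dev/null && python3 g.py 8 &&
python3 -m jog '[{"fingers":0,"x":0.002,"y":0,"z":0,"rx":0,"ry":0,"rz":0}]' >/dev/null && python3 g.py 8 &&
python3 -m jog '[{"fingers":0,"x":0.002,"y":0,"z":0,"rx":0,"ry":0,"rz":0}]' >/dev/null && python3 g.py 8
```

```text
push 4.2 N  s 26.2 mm t 12.40
push 3.4 N  s 28.2 mm t 12.53
push 6.7 N  s 30.7 mm t 12.65
push 11.1 N  s 30.7 mm t 12.78
```

The push rose to 11 N with no further travel, so it has locked at about 62 mm. I back off, rise and check.

```bash
python3 -m jog '[{"fingers":0,"x":-0.005,"y":0,"z":0,"rx":0,"ry":0,"rz":0},{"fingers":0,"x":-0.02,"y":0,"z":0,"rx":0,"ry":0,"rz":0},{"fingers":0,"x":-0.01,"y":0,"z":-0.04,"rx":0,"ry":0,"rz":0},{"fingers":0,"x":-0.01,"y":0,"z":-0.05,"rx":0,"ry":0,"rz":0},{"fingers":0,"x":0,"y":0,"z":-0.04,"rx":0,"ry":0,"rz":0},{"fingers":0,"x":0,"y":0,"z":0,"rx":0,"ry":0,"rz":0}]'
python3 - <<'E'
from h import *
save('scene','s3.png',(230,150,390,310),3.7)
find('scene',['knob_top','end_plate','sample','vial_seat']);r.grab_frame('side');find('side',['knob_top','end_plate','sample'])
r.grab_frame('wrist');find('wrist',['knob_top','end_plate'])
E
```

```text
clock: 13.52
tcp_pos: [0.5802, -0.1348, 0.1927]
orientation: [1.994, 2.422, 0.006]
contact_force: [0.7, 0.6, -0.9]
grip_width: -0.0
gripper_force: 0.0
scene knob_top 0.56 [ 0.5626 -0.036   0.0961] [290. 209.]
scene end_plate 0.92 [ 0.5676 -0.08    0.077 ] [307. 229.]
scene sample 0.82 [0.5374 0.0488 0.0526] [253. 212.]
scene sample 0.7 [ 0.6757  0.0443 -0.0011] [308. 214.]
scene sample 0.63 [ 0.6635 -0.0193  0.0007] [323. 230.]
scene vial_seat 0.93 [0.5434 0.0524 0.0533] [255. 210.]
scene vial_seat 0.58 [0.4085 0.0381 0.0022] [198. 257.]
side knob_top 0.59 [ 0.56   -0.0374  0.1025] [268. 200.]
side end_plate 0.78 [ 0.5685 -0.0783  0.0804] [279. 217.]
side end_plate 0.72 [0.5151 0.1703 0.043 ] [218. 173.]
side sample 0.66 [ 0.6648 -0.0204 -0.0015] [300. 215.]
side sample 0.54 [0.5409 0.0503 0.0523] [245. 195.]
side sample 0.44 [ 0.6766  0.0453 -0.0007] [292. 197.]
wrist knob_top 0.83 [ 0.5618 -0.0353  0.0993] [258.  82.]
wrist knob_top 0.27 [ 4.705e-01 -1.863e-01  3.000e-04] [166. 196.]
wrist end_plate 0.82 [ 0.5664 -0.0807  0.0846] [253. 137.]
```

View pics/s3.png

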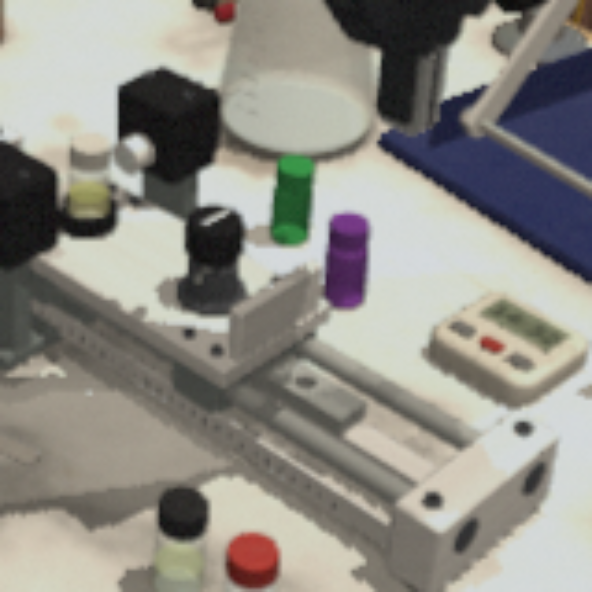

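The vial stands upright in its ring between the housings (90,185), the knob has dropped (214,235), and the bystanders are untouched. I'll confirm the knob height from depth, against the 98 mm it has at home.

```bash
python3 - <<'E'
from h import *
c=r.get_calibration('wrist');p,d=r.grab_frame('wrist');v,u=np.nonzero(d>0);z=d[v,u]
X=(np.linalg.inv(c['mtx'])@np.c_[u,v,np.ones(len(u))].T*z).T@c['extrinsics'][:3,:3].T+c['extrinsics'][:3,3]
def zz(c,rad): 
    m=np.linalg.norm(X[:,:2]-c,axis=1)<rad; return m.sum(),np.percentile(X[m,2],[25,50,75,95]).round(4)
print('knob',zz([.5615,-.036],.009),'deck',zz([.5515,.01],.008),'plate',zz([.568,-.0765],.003),'vial',zz([.5425,.0515],.007))
st()
E
```

```text
Traceback (most recent call last):
IndexError: index -1 is out of bounds for axis 0 with size 0
```

```bash
python3 - <<'E'
from h import *
for cam in('wrist','scene'):
    c=r.get_calibration(cam);p,d=r.grab_frame(cam);v,u=np.nonzero(d>0);z=d[v,u]
    X=(np.linalg.inv(c['mtx'])@np.c_[u,v,np.ones(len(u))].T*z).T@c['extrinsics'][:3,:3].T+c['extrinsics'][:3,3]
    for n,q,rad in(('knob',[.5615,-.036],.012),('deck',[.5515,.01],.012),('plate',[.568,-.0765],.006),('vial',[.5425,.0515],.01)):
        m=np.linalg.norm(X[:,:2]-q,axis=1)<rad; print(cam,n,m.sum(),np.percentile(X[m,2],[25,50,75,95]).round(4) if m.any() else '')
st()
E
```

```text
wrist knob 729 [0.0975 0.0981 0.0986 0.0994]
wrist deck 607 [0.0516 0.0521 0.0527 0.0534]
wrist plate 105 [0.0792 0.0798 0.0802 0.0812]
wrist vial 0 
scene knob 136 [0.0695 0.0958 0.0981 0.0989]
scene deck 75 [0.0514 0.0519 0.0525 0.0534]
scene plate 104 [0.0438 0.0585 0.0745 0.0803]
scene vial 139 [0.0786 0.0926 0.1018 0.1031]
14.275 [ 0.5784 -0.1334  0.1895] [-1.996 -2.426  0.   ] [ 0.  -0.   0.3] -0.00010398825547035861 [-0.335  0.438  0.604  1.83  -0.297  0.966  0.59 ]
```

The knob top is at 98.1 mm, so the plunger is fully home. The robot touches nothing.

```bash
python3 -c "from bench import r;print(r.hand_in())"
```

```text
the job is handed in; nothing more can be done
None
```

The carriage is locked in the gate's index hole about 62 mm along, with the plunger fully home, the vial upright in its seat and the arm clear; I handed the job in, and no verdict came back.

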